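Put the deep impact sockets back in their tray

ROBOT

A 6-joint arm with a two-finger parallel gripper is mounted at the origin on the work surface. World frame = base frame: x ahead of the robot, y to its left, z up, the work surface at z = 0. Lengths are in m, angles in rad, forces in N, time in s.
With the tool pointing down it reaches from about 0.35 to 0.975 m from the base axis. Payload 4.9 kg.
Tool frame: the origin (TCP) lies midway between the tips of the shut fingers; the grasp point (between the pads) lies 19 mm behind it; z points along the fingers, y is the line along which they close (so a half turn about z gives the same grasp; the last joint's range is limited). The gripper opens to 85 mm and grips with 20 to 120 N. Pads are 22 mm wide; open, the fingers measure 114 mm over their backs; the gripper's body (76 mm by 85 mm) begins 54 mm behind the grasp point. The pads swing forward as they close: fully open they stand 13 mm farther back than shut.
Start: joints at [1.162, 0.053, 1.613, -0, 1.476, -0.119], TCP at [0.179, 0.599, 0.231] pointing down, gripper open.
Joint ranges: [-3.01, 3.01], [-1.01, 2.22], [0.06, 2.58], [-1.02, 4.17], [0.09, 2.62], [-3.14, 3.14]. Speed limits (rad/s): [2.57, 2.57, 3.14, 3.14, 3.14, 3.14].

INTERFACE

Orientations are given as a unit quaternion [w, x, y, z].
In Python, from plant import manip gives the robot as it stands.
- The arm moves only by the tool carry_out, never from a script. Its argument "moves" is a list of rows, each a list of 7 numbers: the opening, from 0 (shut) to 1 (fully open), then the shift along the tool's x, y, z normalised to -1 to 1, where 1 is 0.4 m, then the turn, a rotation vector about the tool's x, y, z normalised to -1 to 1, where 1 is 0.5 rad. In form: [[grip, dx, dy, dz, rx, ry, rz], ...]. A call has 1 to 8 rows; each row is the pose to reach, as a shift and turn from the pose commanded when the call began, along the tool's axes at that moment; what a row does not reach only later rows make up. A row lasts 1/12 s, in which the tool goes at most 41.7 mm and 7.16 degrees, less where a joint would pass 70% of its speed; a pose out of reach is approached as far as the arm can. A call with a number of a shift or a turn outside -1 to 1 is refused whole. A call with a gripper value outside its range is refused whole. The fingers move at their own pace and stop on an object; the grip force is fixed at half the most. Time passes only in rows, so rows that repeat a pose let the fingers close. It gives the time, the measured TCP pose, the force and the opening at its end, in the units of the state.
- manip.state(): the state, without advancing time (a new reading comes with each control period).
- manip.grab_frame(name): name is "side" or "top"; returns the picture (420x560x3 uint8, red, green, blue); there is no depth.
- manip.camera_info(name): a dict with "intrinsics" (3x3 intrinsics, pixels), "extrinsics" (4x4, takes a point from world to camera coordinates). Camera axes: x right, y down, z forward; pixel columns grow to the right and rows downward; lengths in m; the calibration is good to about 2 mm. A picture is of the moment at which its call begins. camera_info takes no time and is no camera call.
- manip.job_done(): hands the job in, once; it reports no verdict.
The state is a dict: "time": time; "joint_pos": joint angles; "joint_vel": joint speeds; "joint_efforts": joint torques, N m; "tool_pos": TCP position; "tool_rot": TCP orientation; "contact_force": force on the tool from outside, world axes, zero at the start; "ft_torque": the same for the moment, N m; "gripper_width": opening from 0.0 (shut) to 1.0 (fully open).
Only numpy, scipy, OpenCV 4.12 (cv2) and the standard library are available. Lean on these libraries where they do the work, as an engineer would, in place of code of your own. Each camera call takes 0.05 s, during which the arm holds its last target. There are 200 camera calls.

TASK

Put the four tall (deep) impact sockets that stand scattered on the grey mat back into the red socket tray, mouth up, each in the well of its own size: the smallest socket in the smallest well and so on up to the largest. Set them down in the wells rather than dropping them, and leave the look-alikes - the short socket, the long hexagonal coupling nut and the beaded pipe coupling - standing where they are.

Things in the scene. Friction and masses are not known exactly. Their poses are not given: they have to be found in the camera images.
- tray: red plastic socket tray, 264 x 86 x 28 mm, standing firmly on the bench (it does not move). Origin: centre of its underside, on the bench top; x along its row of four round wells, z up. The wells grow in size along +x: centres at x = -101, -46, +17 and +88.5 mm (y = 0), diameters 40, 48, 56 and 65 mm, each 22 mm deep with its floor 6 mm above the bench. Gripping a socket with the fingers closing along the tray's y (across the row) keeps them clear of the neighbouring sockets.
- socket_26: the smallest deep impact socket: round dark steel, 26 mm across, 80 mm tall, standing upright with its hexagonal mouth (17 mm across flats) upwards; the lowest 28 mm are 22 mm across. Loose, 160 to 240 g. Origin: centre of its foot, z up along its axis. It stands on a 4 mm thick grey mat and belongs in the tray well of 40 mm, at x = -101 mm in the tray's frame.
- socket_34: the second smallest deep impact socket: round dark steel, 34 mm across, 80 mm tall, standing upright with its hexagonal mouth (24 mm across flats) upwards; the lowest 28 mm are 30 mm across. Loose, 240 to 360 g. Origin: centre of its foot, z up along its axis. It stands on a 4 mm thick grey mat and belongs in the tray well of 48 mm, at x = -46 mm in the tray's frame.
- socket_42: the second largest deep impact socket: round dark steel, 42 mm across, 80 mm tall, standing upright with its hexagonal mouth (30 mm across flats) upwards; the lowest 28 mm are 38 mm across. Loose, 340 to 500 g. Origin: centre of its foot, z up along its axis. It stands on a 4 mm thick grey mat and belongs in the tray well of 56 mm, at x = 17 mm in the tray's frame.
- socket_51: the largest deep impact socket: round dark steel, 51 mm across, 80 mm tall, standing upright with its hexagonal mouth (36 mm across flats) upwards; the lowest 28 mm are 47 mm across. Loose, 460 to 700 g. Origin: centre of its foot, z up along its axis. It stands on a 4 mm thick grey mat and belongs in the tray well of 65 mm, at x = 88.5 mm in the tray's frame.
- short_socket: look-alike, stays: a short socket, round dark steel, 42 mm across and only 46 mm tall, hexagonal mouth (30 mm across flats) upwards, standing loose on the mat. Origin: centre of its foot.
- coupling_nut: look-alike, stays: a long coupling nut, dark steel, hexagonal outside (30 mm across flats), 60 mm tall, 19 mm round bore, standing loose on the mat. Origin: centre of its foot.
- pipe_coupling: look-alike, stays: a pipe coupling, dark steel, round, 42 mm across with a 46 mm bead round each end, 50 mm tall, wide plain round bore of 34 mm, standing loose on the mat. Origin: centre of its foot.
Things that resemble listed ones, but are neither listed nor needed, are in the scene too. Leave any purple look-alike of the pipe_coupling alone.

How it is judged:
By the outcome, as a careful person would: the job done as asked, in the order asked, and still so for the second after the job is handed in, with the robot touching nothing.
It also fails if it takes over 128 s, if anything falls off the work surface, if the arm or the gripper's body presses on something with over 40 N, if the wrist force passes 120 N, or if a joint passes its speed limit or range.

## Working session

There is one attempt and no reset: what is moved stays moved. The work goes in short steps, Python scripts to look and compute and a tool call to move; the robot and the scene stay as the last step left them, time stands still between calls to the robot, and variables do not carry over. Pictures are saved under pics/ and viewed, on a budget of 14 in all, crops included, one or two more only if the job needs it, and the job is handed in when it is done.

Besides the shell and the picture viewer there is one more tool, called in YAML: its name, and indented under it one key for each argument. carry_out: Moves the arm, as the interface text tells. Scaled input: -1 to 1 covers 0.4 m each way for a shift and 0.5 rad each way for a turn. Its arguments: {"type":"object","properties":{"moves":{"type":"array"}},"required":["moves"]}

```bash
mkdir -p pics
python3 - <<'E'
from plant import manip
import cv2
for n in("top","side"):
    cv2.imwrite(f"pics/{n}0.png",manip.grab_frame(n)[:,:,::-1]); i=manip.camera_info(n); print(n,i["intrinsics"],i["extrinsics"])
s=manip.state();print(s)
E
```

```text
top [[512.30544804   0.         277.95773603]
 [  0.         512.30544804 209.93606496]
 [  0.           0.           1.        ]] [[-0.00261106 -0.99998087 -0.00560802 -0.05935007]
 [-0.99822584  0.00293998 -0.0594687   0.5159799 ]
 [ 0.05948405  0.00544279 -0.99821442  1.39080815]
 [ 0.          0.          0.          1.        ]]
side [[518.29236813   0.         276.25062423]
 [  0.         518.29236813 214.77701696]
 [  0.           0.           1.        ]] [[ 0.95964725 -0.28118389  0.00357515 -0.51401909]
 [-0.20674951 -0.7141151  -0.66880062  0.07868813]
 [ 0.19060902  0.64107352 -0.74343322  1.13025082]
 [ 0.          0.          0.          1.        ]]
{'time': 0.1, 'joint_pos': array([ 1.16197561e+00,  5.33131853e-02,  1.61420928e+00,  1.93710893e-05,
        1.47602597e+00, -1.19016941e-01]), 'joint_vel': array([-0.00121838, -0.00353053, -0.0028542 , -0.00199807,  0.00106578,
        0.00061962]), 'joint_efforts': array([-8.78288375e-06, -3.94908071e+01, -3.71363068e+01, -6.11117207e-05,
        3.98165721e-03, -1.32191857e-05]), 'tool_pos': array([0.17836984, 0.59838831, 0.23014071]), 'tool_rot': array([-2.64404593e-04,  1.44396195e-01,  9.89519471e-01, -9.41512984e-04]), 'contact_force': array([-1.11331102,  0.53917336, -0.7318922 ]), 'ft_torque': array([ 0.03207196, -0.0042518 , -0.01161312]), 'gripper_width': 1.0038249039948983}
```

View pics/top0.png

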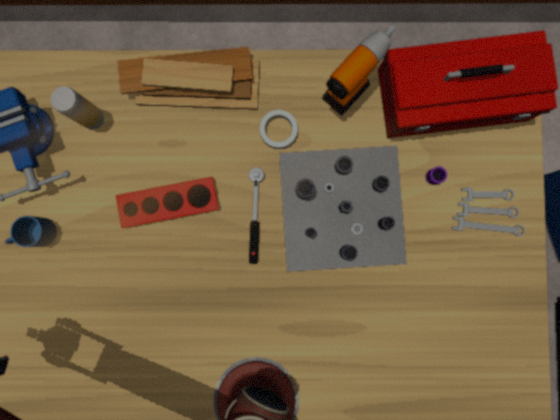

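View pics/side0.png

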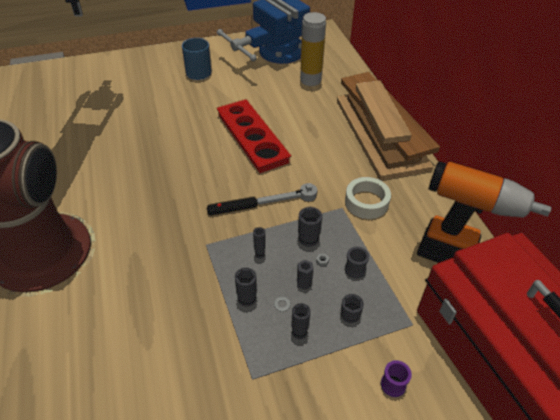

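The top view shows the tray at about (167,202) and seven dark pieces plus two small rings on the mat at (280–405, 148–270). Next I'll enlarge both views of the mat, and the tray.

Run:
```python
import cv2,numpy as np
def crop(n,r,k,o):
    im=cv2.imread(f"pics/{n}0.png")[r[1]:r[3],r[0]:r[2]]
    im=cv2.resize(im,None,fx=k,fy=k,interpolation=cv2.INTER_CUBIC)
    return cv2.convertScaleAbs(im,alpha=1.7,beta=10)
def ticks(im,x0,y0,k):
    for i in range(0,im.shape[1],10*k): cv2.putText(im,str(x0+i//k),(i,8),0,.3,(0,255,255)); cv2.line(im,(i,10),(i,16),(0,255,255))
    for i in range(0,im.shape[0],10*k): cv2.putText(im,str(y0+i//k),(0,i+3),0,.3,(0,255,255)); cv2.line(im,(20,i),(26,i),(0,255,255))
    return im
cv2.imwrite("pics/c1.png",ticks(crop("top",(285,145,405,265),5,0),285,145,5))
cv2.imwrite("pics/c2.png",ticks(crop("side",(220,200,390,350),4,0),220,200,4))
a=ticks(crop("top",(110,170,225,235),6,0),110,170,6); cv2.imwrite("pics/c3.png",a)
```

```text
(no output)
```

View pics/c1.png

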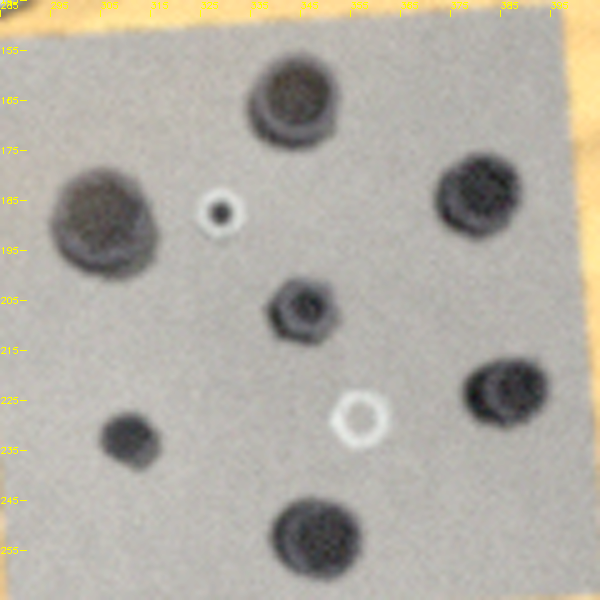

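View pics/c2.png

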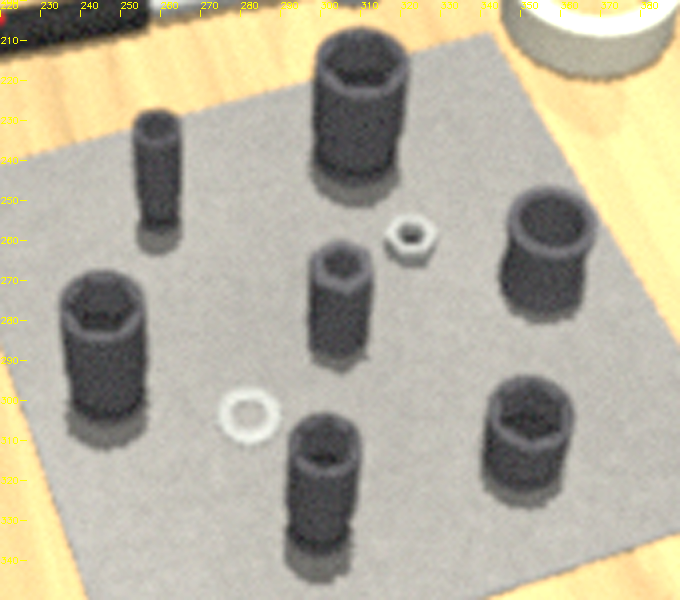

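View pics/c3.png

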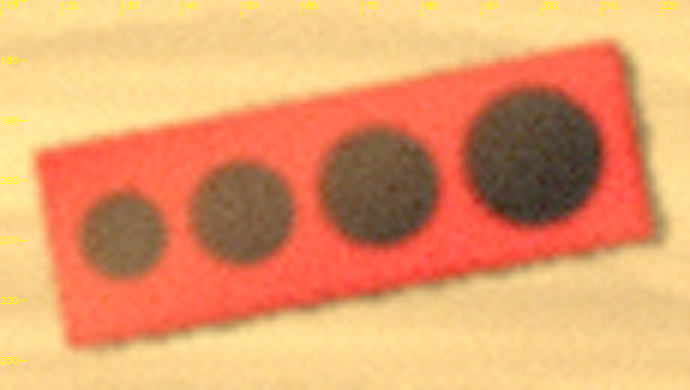

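Candidates in the side view (rim centres):
- **Tall round hex-mouth sockets:** 51 at (310.5,215.7), 42 at (245.7,276.2), 34 at (301.2,310.7) and 26 at (259.3,231.5).
- **Look-alikes, left alone:** short socket (352,303), hexagonal coupling nut (305,265), beaded pipe coupling (358,255) and purple coupling (397,376).

The crops confirm the choice. The tray wells in the top view are at (130.5,208.8), (150.3,205.3), (173.2,201) and (198.9,196.1).

```bash
cat > h.py <<'E'
from plant import manip
import numpy as np
from scipy.spatial.transform import Rotation as R
def ray(n,uv,z):
    i=manip.camera_info(n);K=i["intrinsics"];E=i["extrinsics"];Rm=E[:3,:3];C=-Rm.T@E[:3,3]
    d=Rm.T@np.linalg.inv(K)@np.array([uv[0],uv[1],1]);return C+d*(z-C[2])/d[2]
def pix(n,P):
    i=manip.camera_info(n);q=i["intrinsics"]@(i["extrinsics"]@np.r_[P,1])[:3];return q[:2]/q[2]
E
python3 - <<'E'
from h import *
np.set_printoptions(precision=4,suppress=True)
print("sockets")
top={'26':(310.5,232.),'34':(388,222),'42':(348.5,252),'51':(305,186)}
for k,uv in {'26':(259.0,231.1),'34':(300.9,310.3),'42':(245.4,275.9),'51':(310.1,215.3)}.items():
    p=ray("side",uv,.084); print(k,p,"r",np.hypot(*p[:2]),"top rim px",pix("top",p),"foot",pix("top",[*p[:2],.004]))
for k,uv,z in [('nut',(305,265),.064),('short',(352,303),.05),('pipe',(357.5,255),.054)]: print(k,ray("side",uv,z))
w=np.array([ray("top",u,.028)[:2] for u in [(130.1,208.4),(149.9,204.9),(172.8,200.6),(198.6,195.7)]])
print(w, np.linalg.norm(np.diff(w,axis=0),axis=1),"want 55 63 71.5")
x=np.array([-.101,-.046,.017,.0885]); A=np.polyfit(x,w,1); print("axis",A[0],"len",np.linalg.norm(A[0]),"ang",np.arctan2(A[0][1],A[0][0]),"orig",A[1])
f=A[0]/np.linalg.norm(A[0]);o=(w-np.outer(x,f)).mean(0);print("wells",o+np.outer(x,f))
for p in o+np.outer(x,f): print("side",pix("side",[*p,.028]))
E
```

```text
sockets
26 [ 0.4554 -0.1471  0.084 ] r 0.47861023660677043 top rim px [311.0373 231.4221] foot [309.3306 231.9327]
34 [ 0.4795 -0.3488  0.084 ] r 0.5929225735417559 top rim px [388.4765 221.9657] foot [382.3949 223.0104]
42 [ 0.4017 -0.2475  0.084 ] r 0.47180584077888377 top rim px [349.8875 252.0603] foot [345.9749 251.4028]
51 [ 0.5699 -0.135   0.084 ] r 0.5857056391011849 top rim px [306.137  187.6374] foot [304.7141 190.6078]
nut [ 0.5242 -0.241   0.064 ]
short [ 0.5856 -0.3412  0.05  ]
pipe [ 0.6379 -0.24    0.054 ]
[[0.5204 0.342 ]
 [0.5298 0.288 ]
 [0.5414 0.2257]
 [0.5546 0.1554]] [0.0547 0.0634 0.0715] want 55 63 71.5
axis [ 0.1807 -0.985 ] len 1.0014278962481507 ang -1.389408298656348 orig [0.5384 0.2426]
wells [[0.5202 0.3419]
 [0.5301 0.2878]
 [0.5415 0.2258]
 [0.5544 0.1555]]
side [236.0122 108.8687]
side [244.2556 119.9705]
side [254.1873 133.346 ]
side [266.1465 149.452 ]
```

```bash
cat >> h.py <<'E'
YAW=np.arctan2(.985,.1807)*-1+np.pi/2     # world angle of tray y = tool y
def rot(yaw=YAW): 
    y=np.array([np.cos(yaw),np.sin(yaw),0]);z=np.array([0,0,-1.]);return R.from_matrix(np.c_[np.cross(y,z),y,z])
def plan(*wps):
    s=manip.state();p=s["tool_pos"];w,x,y,z=s["tool_rot"];r=R.from_quat([x,y,z,w])
    print("t",round(s["time"],2),"pos",p.round(4),"F",s["contact_force"].round(1),"grip",round(s["gripper_width"],3),"tilt/yaw err",(r.inv()*rot()).as_rotvec().round(4))
    for P,f in wps:   # f: fraction of remaining turn
        d=r.inv().apply(np.array(P)-p)/.4; v=(r.inv()*rot()).as_rotvec()*f
        print(P,"->",d.round(4),(v/.5).round(4),"rows>=",round(max(np.linalg.norm(d)*.4/.0417,np.linalg.norm(v)/.125),1))
        p=np.array(P); r=r*R.from_rotvec(v)
E
python3 - <<'E'
from h import *
plan(([.33,.33,.22],.4),([.45,.06,.2],.7),([.4554,-.1471,.18],1),([.4554,-.1471,.045],1))
E
```

```text
t 0.1 pos [0.1784 0.5984 0.2301] F [-1.1  0.5 -0.7] grip 1.004 tilt/yaw err [-1.9000e-03  8.0000e-04  1.0996e+00]
[0.33, 0.33, 0.22] -> [-0.555  -0.5346  0.0262] [-1.500e-03  7.000e-04  8.796e-01] rows>= 7.4
[0.45, 0.06, 0.2] -> [-0.6736 -0.3031  0.0504] [-1.600e-03  7.000e-04  9.236e-01] rows>= 7.1
[0.4554, -0.1471, 0.18] -> [-0.4859 -0.1792  0.0501] [-7.000e-04  3.000e-04  3.958e-01] rows>= 5.0
[0.4554, -0.1471, 0.045] -> [-0.     -0.      0.3375] [ 0. -0.  0.] rows>= 3.2
```

carry_out:
  moves:
    - [1,-0.555,-0.535,0.026,0,0,0.88]
    - [1,-0.555,-0.535,0.026,0,0,0.88]
    - [1,-0.555,-0.535,0.026,0,0,0.88]
    - [1,-0.555,-0.535,0.026,0,0,0.88]
    - [1,-0.555,-0.535,0.026,0,0,0.88]
    - [1,-0.555,-0.535,0.026,0,0,0.88]
    - [1,-0.555,-0.535,0.026,0,0,0.88]
    - [1,-0.555,-0.535,0.026,0,0,0.88]

```text
time: 0.77
tool_pos: [0.3314, 0.3268, 0.2202]
tool_rot: [0.0, 0.358, 0.934, -0.001]
contact_force: [-0.7, 0.4, 0.2]
gripper_width: 1.003
```

carry_out:
  moves:
    - [1,-0.674,-0.303,0.05,0,0,0.92]
    - [1,-0.674,-0.303,0.05,0,0,0.92]
    - [1,-0.674,-0.303,0.05,0,0,0.92]
    - [1,-0.674,-0.303,0.05,0,0,0.92]
    - [1,-0.674,-0.303,0.05,0,0,0.92]
    - [1,-0.674,-0.303,0.05,0,0,0.92]
    - [1,-0.674,-0.303,0.05,0,0,0.92]
    - [1,-0.674,-0.303,0.05,0,0,0.92]

```text
time: 1.43
tool_pos: [0.4514, 0.0552, 0.2001]
tool_rot: [0.0, 0.563, 0.826, -0.001]
contact_force: [-0.4, 0.8, -0.3]
gripper_width: 0.998
```

Run:
```python
from h import *
plan(([.4554,-.1471,.16],1),([.4554,-.1471,.045],1))
```

```text
t 1.43 pos [0.4514 0.0552 0.2001] F [-0.4  0.8 -0.3] grip 0.998 tilt/yaw err [-0.0012  0.0021  0.1926]
[0.4554, -0.1471, 0.16] -> [-0.4743 -0.1754  0.1014] [-0.0024  0.0041  0.3852] rows>= 4.9
[0.4554, -0.1471, 0.045] -> [-0.      0.      0.2875] [-0. -0. -0.] rows>= 2.8
```

carry_out:
  moves:
    - [1,-0.474,-0.175,0.1,0,0.004,0.385]
    - [1,-0.474,-0.175,0.1,0,0.004,0.385]
    - [1,-0.474,-0.175,0.1,0,0.004,0.385]
    - [1,-0.474,-0.175,0.1,0,0.004,0.385]
    - [1,-0.474,-0.175,0.1,0,0.004,0.385]
    - [1,-0.474,-0.175,0.1,0,0.004,0.385]
    - [1,-0.474,-0.175,0.1,0,0.004,0.385]
    - [1,-0.474,-0.175,0.1,0,0.004,0.385]

```text
time: 2.1
tool_pos: [0.4557, -0.141, 0.1606]
tool_rot: [-0.001, 0.637, 0.77, 0.001]
contact_force: [-0.6, 0.6, 0.9]
gripper_width: 1.001
```

Run:
```python
from h import *
plan(([.4554,-.1471,.045],1))
```

```text
t 2.1 pos [ 0.4557 -0.141   0.1606] F [-0.6  0.6  0.9] grip 1.001 tilt/yaw err [-0.0006 -0.0031  0.0069]
[0.4554, -0.1471, 0.045] -> [-0.0157 -0.0033  0.289 ] [-0.0012 -0.0062  0.0138] rows>= 2.8
```

carry_out:
  moves:
    - [1,0,0,0.08,0,0,0]
    - [1,0,0,0.16,0,0,0]
    - [1,0,0,0.16,0,0,0]
    - [1,0,0,0.16,0,0,0]

```text
time: 2.43
tool_pos: [0.4546, -0.1394, 0.0956]
tool_rot: [-0.003, 0.636, 0.771, 0.0]
contact_force: [-0.3, 0.1, 0.2]
gripper_width: 0.999
```

Run:
```python
from h import *
plan(([.4554,-.1471,.045],1))
import cv2
cv2.imwrite("pics/s1.png",cv2.convertScaleAbs(cv2.resize(manip.grab_frame("side")[150:330,190:390,::-1],None,fx=3,fy=3,interpolation=2),alpha=1.6,beta=10))
```

```text
t 2.43 pos [ 0.4546 -0.1394  0.0956] F [-0.3  0.1  0.2] grip 0.999 tilt/yaw err [-0.0035 -0.0048  0.0095]
[0.4554, -0.1471, 0.045] -> [-0.0199 -0.0013  0.1263] [-0.007  -0.0095  0.0191] rows>= 1.2
```

View pics/s1.png

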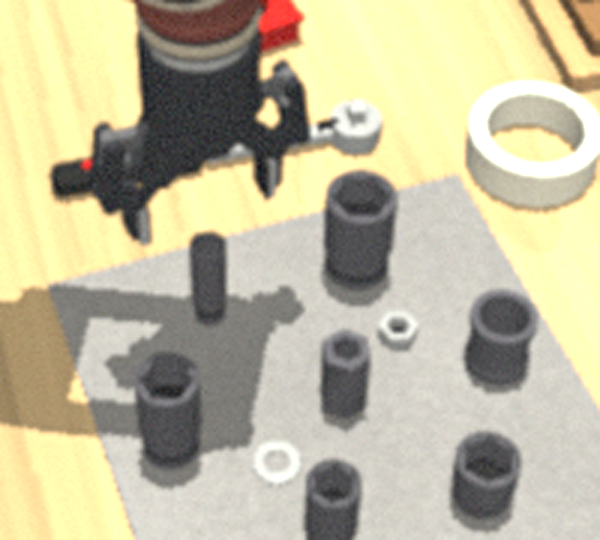

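The fingers straddle the smallest socket (crop 208,240), tips at (143,235) and (268,190). The arm really is 8 mm off in y, so I'll correct that and descend.

carry_out:
  moves:
    - [1,-0.02,-0.001,0.04,-0.007,-0.0095,0.019]
    - [1,-0.02,-0.001,0.085,-0.007,-0.0095,0.019]
    - [1,-0.02,-0.001,0.125,-0.007,-0.0095,0.019]
    - [1,-0.02,-0.001,0.125,-0.007,-0.0095,0.019]
    - [1,-0.02,-0.001,0.125,-0.007,-0.0095,0.019]

```text
time: 2.9
tool_pos: [0.4578, -0.1493, 0.0485]
tool_rot: [0.003, 0.641, 0.768, 0.001]
contact_force: [0.3, -0.0, 0.7]
gripper_width: 0.999
```

carry_out:
  moves:
    - [0,0,0,0,0,0,0]
    - [0,0,0,0,0,0,0]
    - [0,0,0,0,0,0,0]
    - [0,0,0,0,0,0,0]
    - [0,0,0,0,0,0,0]
    - [0,0,0,0,0,0,0]
    - [0,0,0,0,0,0,0]
    - [0,0,0,0,0,0,0]

```text
time: 3.57
tool_pos: [0.4573, -0.1497, 0.0476]
tool_rot: [0.002, 0.641, 0.767, 0.0]
contact_force: [-1.9, -0.8, 6.1]
gripper_width: 0.292
```

Run:
```python
from h import *
plan(([.4554,-.1471,.18],1),([.49,.12,.18],1),([.5202,.3419,.17],1))
import cv2
cv2.imwrite("pics/s2.png",cv2.convertScaleAbs(cv2.resize(manip.grab_frame("side")[150:330,190:390,::-1],None,fx=3,fy=3,interpolation=2),alpha=1.6,beta=10))
```

```text
t 3.57 pos [ 0.4573 -0.1497  0.0476] F [-1.9 -0.8  6.1] grip 0.292 tilt/yaw err [ 0.0038  0.0033 -0.0024]
[0.4554, -0.1471, 0.18] -> [ 0.0061 -0.0022 -0.3309] [ 0.0077  0.0065 -0.0049] rows>= 3.2
[0.49, 0.12, 0.18] -> [0.6412 0.2056 0.    ] [ 0. -0.  0.] rows>= 6.5
[0.5202, 0.3419, 0.17] -> [0.532  0.1744 0.025 ] [-0.  0. -0.] rows>= 5.4
```

carry_out:
  moves:
    - [0,0,0,-0.05,0,0,0]
    - [0,0,0,-0.12,0,0,0]
    - [0,0,0,-0.2,0,0,0]
    - [0,0,0,-0.33,0,0,0]
    - [0,0,0,-0.33,0,0,0]
    - [0,0,0,-0.33,0,0,0]

```text
time: 4.12
tool_pos: [0.4586, -0.1502, 0.183]
tool_rot: [0.006, 0.641, 0.767, 0.001]
contact_force: [-0.8, -0.6, -1.1]
gripper_width: 0.288
```

carry_out:
  moves:
    - [0,0.06,0.02,0,0,0,0]
    - [0,0.15,0.048,0,0,0,0]
    - [0,0.24,0.077,0,0,0,0]
    - [0,0.34,0.11,0,0,0,0]
    - [0,0.44,0.14,0,0,0,0]
    - [0,0.53,0.17,0,0,0,0]
    - [0,0.64,0.205,0,0,0,0]
    - [0,0.64,0.205,0,0,0,0]

```text
time: 4.78
tool_pos: [0.4897, 0.1227, 0.175]
tool_rot: [-0.001, 0.639, 0.769, -0.0]
contact_force: [-0.5, 0.3, -2.1]
gripper_width: 0.291
```

Run:
```python
from h import *
plan(([.5202,.3419,.17],1))
```

```text
t 4.78 pos [0.4897 0.1227 0.175 ] F [-0.5  0.3 -2.1] grip 0.291 tilt/yaw err [-0.0009 -0.0006  0.0036]
[0.5202, 0.3419, 0.17] -> [0.5245 0.1757 0.0128] [-0.0017 -0.0012  0.0072] rows>= 5.3
```

carry_out:
  moves:
    - [0,0.1,0.033,0,0,0,0]
    - [0,0.2,0.067,0.005,0,0,0]
    - [0,0.3,0.1,0.01,0,0,0]
    - [0,0.4,0.134,0.012,0,0,0]
    - [0,0.48,0.161,0.012,0,0,0]
    - [0,0.524,0.176,0.012,0,0,0]
    - [0,0.524,0.176,0.012,0,0,0]
    - [0,0.524,0.176,0.012,0,0,0]

```text
time: 5.45
tool_pos: [0.522, 0.336, 0.1698]
tool_rot: [0.001, 0.64, 0.768, -0.002]
contact_force: [0.1, -0.8, -2.0]
gripper_width: 0.287
```

Run:
```python
from h import *
plan(([.5202,.3419,.09],1),([.5202,.3419,.0516],1))
import cv2
a=cv2.resize(manip.grab_frame("side")[50:190,180:330,::-1],None,fx=3,fy=3,interpolation=2)
cv2.imwrite("pics/s3.png",cv2.convertScaleAbs(a,alpha=1.6,beta=10))
```

```text
t 5.45 pos [0.522  0.336  0.1698] F [ 0.1 -0.8 -2. ] grip 0.287 tilt/yaw err [-0.0017  0.0046 -0.0009]
[0.5202, 0.3419, 0.09] -> [ 0.0163 -0.0015  0.1993] [-0.0034  0.0093 -0.0017] rows>= 1.9
[0.5202, 0.3419, 0.0516] -> [ 0.    -0.     0.096] [0. 0. 0.] rows>= 0.9
```

View pics/s3.png

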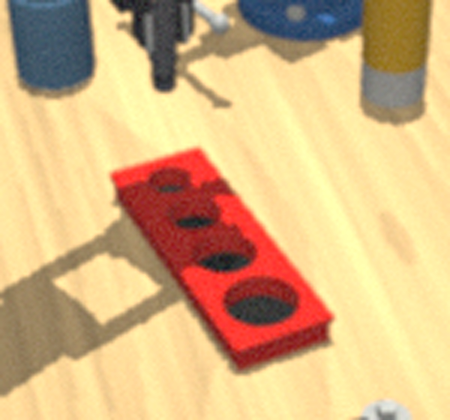

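The socket hangs upright over the smallest well (foot at crop (163,88), well at (170,181)). I'll lower it partway, check, then set it down.

carry_out:
  moves:
    - [0,0.011,-0.001,0.06,0,0.009,0]
    - [0,0.011,-0.001,0.12,0,0.009,0]
    - [0,0.011,-0.001,0.16,0,0.009,0]
    - [0,0.011,-0.001,0.19,0,0.009,0]
    - [0,0.011,-0.001,0.19,0,0.009,0]
    - [0,0.011,-0.001,0.19,0,0.009,0]

```text
time: 6.0
tool_pos: [0.5222, 0.3391, 0.0964]
tool_rot: [0.0, 0.642, 0.767, 0.001]
contact_force: [-0.5, -0.3, -1.0]
gripper_width: 0.288
```

Run:
```python
from h import *
plan(([.5202,.3405,.0516],1))
s=manip.state();p=s["tool_pos"]
for dy in(0,.0025): print("foot px in crop",(pix("side",[p[0],p[1]+dy,p[2]-.0436])-[200,70])*5)
import cv2
a=cv2.resize(manip.grab_frame("side")[70:150,200:290,::-1],None,fx=5,fy=5,interpolation=2)
cv2.imwrite("pics/s4.png",cv2.convertScaleAbs(a,alpha=1.6,beta=10))
```

```text
t 6.0 pos [0.5222 0.3391 0.0964] F [-0.5 -0.3 -1. ] grip 0.288 tilt/yaw err [ 0.0015 -0.0011 -0.0036]
[0.5202, 0.3405, 0.0516] -> [ 0.0043 -0.0043  0.112 ] [ 0.0029 -0.0022 -0.0072] rows>= 1.1
foot px in crop [182.29796261 159.31876384]
foot px in crop [181.23173467 156.67830525]
```

View pics/s4.png

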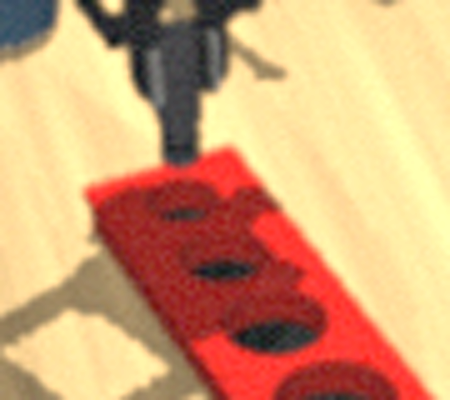

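The foot is at about crop (180,158), matching the prediction. Lowering.

carry_out:
  moves:
    - [0,0.004,-0.004,0.03,0,0,0]
    - [0,0.004,-0.004,0.06,0,0,0]
    - [0,0.004,-0.004,0.085,0,0,0]
    - [0,0.004,-0.004,0.1,0,0,0]
    - [0,0.004,-0.004,0.104,0,0,0]
    - [0,0.004,-0.004,0.104,0,0,0]
    - [0,0.004,-0.004,0.104,0,0,0]

```text
time: 6.63
tool_pos: [0.521, 0.3417, 0.0557]
tool_rot: [0.0, 0.641, 0.767, 0.002]
contact_force: [-0.0, 0.6, -2.1]
gripper_width: 0.288
```

carry_out:
  moves:
    - [0,0,0,0.004,0,0,0]
    - [0,0,0,0.008,0,0,0]
    - [0,0,0,0.008,0,0,0]

```text
time: 6.88
tool_pos: [0.5209, 0.3417, 0.0526]
tool_rot: [0.0, 0.641, 0.767, 0.002]
contact_force: [-0.5, -0.2, -0.6]
gripper_width: 0.287
```

carry_out:
  moves:
    - [0,0,0,0.004,0,0,0]
    - [0,0,0,0.007,0,0,0]
    - [0,0,0,0.007,0,0,0]

```text
time: 7.13
tool_pos: [0.521, 0.3417, 0.0498]
tool_rot: [0.0, 0.641, 0.767, 0.002]
contact_force: [0.1, -0.1, -2.1]
gripper_width: 0.291
```

carry_out:
  moves:
    - [0,0,0,0.004,0,0,0]
    - [0,0,0,0.006,0,0,0]
    - [0,0,0,0.006,0,0,0]

```text
time: 7.38
tool_pos: [0.5212, 0.3419, 0.0496]
tool_rot: [0.0, 0.641, 0.768, 0.002]
contact_force: [-4.1, -1.8, 9.3]
gripper_width: 0.288
```

Contact is made at the right height, so I'll release and lift.

carry_out:
  moves:
    - [0.6,0,0,0,0,0,0]
    - [0.6,0,0,0,0,0,0]
    - [0.8,0,0,0,0,0,0]
    - [0.9,0,0,0,0,0,0]
    - [0.9,0,0,-0.04,0,0,0]
    - [0.9,0,0,-0.12,0,0,0]
    - [0.9,0,0,-0.22,0,0,0]
    - [0.9,0,0,-0.32,0,0,0]

```text
time: 8.05
tool_pos: [0.5195, 0.3408, 0.1751]
tool_rot: [-0.0, 0.641, 0.767, 0.0]
contact_force: [1.0, 0.3, -0.2]
gripper_width: 0.902
```

Run:
```python
from h import *
plan(([.5,.0,.18],1),([.4795,-.3488,.14],1))
import cv2
a=cv2.resize(manip.grab_frame("side")[60:180,190:310,::-1],None,fx=4,fy=4,interpolation=2)
cv2.imwrite("pics/s5.png",cv2.convertScaleAbs(a,alpha=1.6,beta=10))
```

```text
t 8.05 pos [0.5195 0.3408 0.1751] F [ 1.   0.3 -0.2] grip 0.902 tilt/yaw err [ 0.0002 -0.0008 -0.0025]
[0.5, 0.0, 0.18] -> [-0.8297 -0.1996 -0.013 ] [ 0.0004 -0.0017 -0.005 ] rows>= 8.2
[0.4795, -0.3488, 0.14] -> [-0.8484 -0.2078  0.1   ] [ 0.  0. -0.] rows>= 8.4
```

View pics/s5.png

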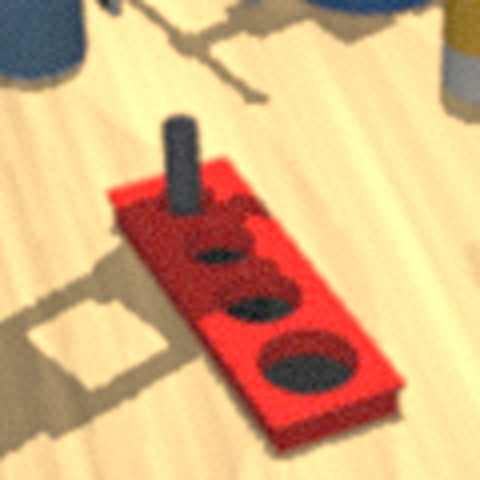

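The 26 stands upright in its well (crop 183,165). Next is socket 34.

carry_out:
  moves:
    - [0.9,-0.83,-0.2,-0.01,0,0,0]
    - [0.9,-0.83,-0.2,-0.01,0,0,0]
    - [0.9,-0.83,-0.2,-0.01,0,0,0]
    - [0.9,-0.83,-0.2,-0.01,0,0,0]
    - [0.9,-0.83,-0.2,-0.01,0,0,0]
    - [0.9,-0.83,-0.2,-0.01,0,0,0]
    - [0.9,-0.83,-0.2,-0.01,0,0,0]
    - [0.9,-0.83,-0.2,-0.01,0,0,0]

```text
time: 8.77
tool_pos: [0.5008, 0.0067, 0.1783]
tool_rot: [0.001, 0.641, 0.768, 0.002]
contact_force: [-0.1, 0.3, 0.1]
gripper_width: 0.896
```

carry_out:
  moves:
    - [0.9,-0.85,-0.208,0.1,0,0,0]
    - [0.9,-0.85,-0.208,0.1,0,0,0]
    - [0.9,-0.85,-0.208,0.1,0,0,0]
    - [0.9,-0.85,-0.208,0.1,0,0,0]
    - [0.9,-0.85,-0.208,0.1,0,0,0]
    - [0.9,-0.85,-0.208,0.1,0,0,0]
    - [0.9,-0.85,-0.208,0.1,0,0,0]
    - [0.9,-0.85,-0.208,0.1,0,0,0]

```text
time: 9.43
tool_pos: [0.4807, -0.324, 0.1392]
tool_rot: [0.001, 0.641, 0.767, 0.002]
contact_force: [1.1, 0.1, 0.0]
gripper_width: 0.903
```

Run:
```python
from h import *
plan(([.4795,-.3488,.14],1),([.4795,-.3488,.045],1))
```

```text
t 9.43 pos [ 0.4807 -0.324   0.1392] F [1.1 0.1 0. ] grip 0.903 tilt/yaw err [ 0.0036 -0.0016 -0.0029]
[0.4795, -0.3488, 0.14] -> [-0.0605 -0.0139 -0.0021] [ 0.0072 -0.0032 -0.0058] rows>= 0.6
[0.4795, -0.3488, 0.045] -> [0.     0.     0.2375] [-0.  0.  0.] rows>= 2.3
```

carry_out:
  moves:
    - [0.9,-0.06,-0.014,0,0,0,0]
    - [0.9,-0.06,-0.014,0,0,0,0]
    - [0.9,-0.06,-0.014,0.04,0,0,0]
    - [0.9,-0.06,-0.014,0.04,0,0,0]

```text
time: 9.77
tool_pos: [0.4788, -0.3455, 0.1208]
tool_rot: [-0.002, 0.641, 0.767, 0.002]
contact_force: [-0.4, 0.7, 0.6]
gripper_width: 0.901
```

Run:
```python
from h import *
plan(([.4795,-.3488,.045],1))
```

```text
t 9.77 pos [ 0.4788 -0.3455  0.1208] F [-0.4  0.7  0.6] grip 0.901 tilt/yaw err [ 0.0007 -0.0057 -0.0033]
[0.4795, -0.3488, 0.045] -> [-0.0096  0.0002  0.1893] [ 0.0015 -0.0113 -0.0066] rows>= 1.8
```

carry_out:
  moves:
    - [0.9,-0.008,0,0.06,0,-0.01,0]
    - [0.9,-0.008,0,0.12,0,-0.01,0]
    - [0.9,-0.008,0,0.17,0,-0.01,0]
    - [0.9,-0.008,0,0.187,0,-0.01,0]
    - [0.9,-0.008,0,0.187,0,-0.01,0]
    - [0.9,-0.008,0,0.187,0,-0.01,0]

```text
time: 10.27
tool_pos: [0.4812, -0.349, 0.0493]
tool_rot: [0.002, 0.641, 0.768, 0.0]
contact_force: [1.1, -0.4, 0.9]
gripper_width: 0.9
```

carry_out:
  moves:
    - [0,0,0,0,0,0,0]
    - [0,0,0,0,0,0,0]
    - [0,0,0,0,0,0,0]
    - [0,0,0,0,0,0,0]
    - [0,0,0,0,0,0,0]
    - [0,0,0,0,0,0,0]
    - [0,0,0,0,0,0,0]
    - [0,0,0,0,0,0,0]

```text
time: 10.93
tool_pos: [0.4814, -0.3502, 0.0504]
tool_rot: [0.003, 0.641, 0.767, 0.0]
contact_force: [-1.4, 0.8, 5.8]
gripper_width: 0.38
```

carry_out:
  moves:
    - [0,0,0,-0.05,0,0,0]
    - [0,0,0,-0.12,0,0,0]
    - [0,0,0,-0.2,0,0,0]
    - [0,0,0,-0.28,0,0,0]
    - [0,0,0,-0.34,0,0,0]
    - [0,0,0,-0.34,0,0,0]
    - [0,0,0,-0.34,0,0,0]

```text
time: 11.52
tool_pos: [0.4808, -0.3494, 0.1857]
tool_rot: [0.004, 0.641, 0.767, 0.0]
contact_force: [-0.6, 0.8, -3.6]
gripper_width: 0.378
```

Run:
```python
from h import *
plan(([.495,-.05,.18],1),([.51,.15,.18],1),([.5301,.2878,.16],1))
```

```text
t 11.52 pos [ 0.4808 -0.3494  0.1857] F [-0.6  0.8 -3.6] grip 0.378 tilt/yaw err [ 0.0049  0.0051 -0.0025]
[0.495, -0.05, 0.18] -> [0.7304 0.1681 0.0113] [ 0.0098  0.0102 -0.005 ] rows>= 7.2
[0.51, 0.15, 0.18] -> [0.485  0.1271 0.    ] [-0. -0. -0.] rows>= 4.8
[0.5301, 0.2878, 0.16] -> [0.3298 0.1116 0.05  ] [0. 0. 0.] rows>= 3.4
```

carry_out:
  moves:
    - [0,0.06,0.014,0,0.01,0.01,0]
    - [0,0.15,0.035,0,0.01,0.01,0]
    - [0,0.25,0.058,0,0.01,0.01,0]
    - [0,0.35,0.08,0.005,0.01,0.01,0]
    - [0,0.45,0.104,0.01,0.01,0.01,0]
    - [0,0.55,0.127,0.01,0.01,0.01,0]
    - [0,0.64,0.147,0.01,0.01,0.01,0]
    - [0,0.73,0.168,0.01,0.01,0.01,0]

```text
time: 12.18
tool_pos: [0.4922, -0.0474, 0.1763]
tool_rot: [-0.004, 0.641, 0.767, -0.001]
contact_force: [0.6, 0.3, -3.2]
gripper_width: 0.376
```

carry_out:
  moves:
    - [0,0.1,0.029,0,0,0,0]
    - [0,0.2,0.058,0,0,0,0]
    - [0,0.3,0.088,0,0,0,0]
    - [0,0.4,0.117,0,0,0,0]
    - [0,0.5,0.146,0,0,0,0]
    - [0,0.6,0.175,0.01,0,0,0]
    - [0,0.7,0.205,0.02,0,0,0]
    - [0,0.75,0.22,0.03,0,0,0]

```text
time: 12.85
tool_pos: [0.5254, 0.2647, 0.1644]
tool_rot: [-0.003, 0.64, 0.768, -0.002]
contact_force: [0.6, -0.4, -2.9]
gripper_width: 0.382
```

Run:
```python
from h import *
plan(([.5301,.2878,.16],1))
```

```text
t 12.85 pos [0.5254 0.2647 0.1644] F [ 0.6 -0.4 -2.9] grip 0.382 tilt/yaw err [-0.0069 -0.0028  0.0005]
[0.5301, 0.2878, 0.16] -> [0.0547 0.022  0.011 ] [-0.0139 -0.0055  0.001 ] rows>= 0.6
```

carry_out:
  moves:
    - [0,0.03,0.012,0,-0.012,-0.005,0]
    - [0,0.054,0.022,0.02,-0.012,-0.005,0]
    - [0,0.054,0.022,0.06,-0.012,-0.005,0]
    - [0,0.054,0.022,0.11,-0.012,-0.005,0]
    - [0,0.054,0.022,0.15,-0.012,-0.005,0]
    - [0,0.054,0.022,0.17,-0.012,-0.005,0]
    - [0,0.054,0.022,0.17,-0.012,-0.005,0]
    - [0,0.054,0.022,0.17,-0.012,-0.005,0]

```text
time: 13.52
tool_pos: [0.532, 0.2831, 0.0995]
tool_rot: [0.001, 0.641, 0.767, 0.001]
contact_force: [0.5, -0.3, -2.3]
gripper_width: 0.385
```

Run:
```python
from h import *
plan(([.5301,.2878,.0524],1))
```

```text
t 13.52 pos [0.532  0.2831 0.0995] F [ 0.5 -0.3 -2.3] grip 0.385 tilt/yaw err [ 0.0024  0.0013 -0.0035]
[0.5301, 0.2878, 0.0524] -> [ 0.0126 -0.0028  0.1178] [ 0.0049  0.0026 -0.007 ] rows>= 1.1
```

carry_out:
  moves:
    - [0,0.012,-0.003,0,0.004,0,0]
    - [0,0.012,-0.003,0.04,0.004,0,0]
    - [0,0.012,-0.003,0.07,0.004,0,0]
    - [0,0.012,-0.003,0.095,0.004,0,0]
    - [0,0.012,-0.003,0.107,0.004,0,0]
    - [0,0.012,-0.003,0.107,0.004,0,0]
    - [0,0.012,-0.003,0.107,0.004,0,0]

```text
time: 14.1
tool_pos: [0.5303, 0.2885, 0.0575]
tool_rot: [0.001, 0.641, 0.767, 0.0]
contact_force: [0.6, 0.2, -2.6]
gripper_width: 0.384
```

carry_out:
  moves:
    - [0,0,0,0.004,0,0,0]
    - [0,0,0,0.008,0,0,0]
    - [0,0,0,0.008,0,0,0]

```text
time: 14.35
tool_pos: [0.5307, 0.2886, 0.0548]
tool_rot: [0.001, 0.641, 0.767, 0.001]
contact_force: [0.6, 0.6, -3.0]
gripper_width: 0.381
```

carry_out:
  moves:
    - [0,0,0,0.003,0,0,0]
    - [0,0,0,0.006,0,0,0]
    - [0,0,0,0.006,0,0,0]

```text
time: 14.6
tool_pos: [0.5308, 0.2886, 0.0525]
tool_rot: [0.001, 0.641, 0.767, 0.001]
contact_force: [-0.1, -0.5, -0.7]
gripper_width: 0.379
```

carry_out:
  moves:
    - [0,0,0,0.003,0,0,0]
    - [0,0,0,0.004,0,0,0]
    - [0,0,0,0.004,0,0,0]

```text
time: 14.85
tool_pos: [0.5309, 0.2888, 0.0524]
tool_rot: [0.001, 0.641, 0.768, 0.001]
contact_force: [-5.0, -1.1, 6.3]
gripper_width: 0.381
```

Contact. I'll release, lift, and go to socket 42.

carry_out:
  moves:
    - [0.6,0,0,0,0,0,0]
    - [0.7,0,0,0,0,0,0]
    - [0.8,0,0,0,0,0,0]
    - [0.95,0,0,0,0,0,0]
    - [0.95,0,0,-0.04,0,0,0]
    - [0.95,0,0,-0.12,0,0,0]
    - [0.95,0,0,-0.22,0,0,0]
    - [0.95,0,0,-0.32,0,0,0]

```text
time: 15.52
tool_pos: [0.5293, 0.2881, 0.1785]
tool_rot: [0.0, 0.641, 0.767, -0.001]
contact_force: [0.1, 0.4, 0.2]
gripper_width: 0.95
```

Run:
```python
from h import *
plan(([.46,.0,.18],1),([.4017,-.2475,.13],1))
```

```text
t 15.52 pos [0.5293 0.2881 0.1785] F [0.1 0.4 0.2] grip 0.95 tilt/yaw err [-0.0004  0.0013 -0.0025]
[0.46, 0.0, 0.18] -> [-0.678  -0.2986 -0.0027] [-0.0009  0.0026 -0.005 ] rows>= 7.1
[0.4017, -0.2475, 0.13] -> [-0.5823 -0.255   0.125 ] [-0. -0.  0.] rows>= 6.2
```

carry_out:
  moves:
    - [0.95,-0.68,-0.3,0,0,0,0]
    - [0.95,-0.68,-0.3,0,0,0,0]
    - [0.95,-0.68,-0.3,0,0,0,0]
    - [0.95,-0.68,-0.3,0,0,0,0]
    - [0.95,-0.68,-0.3,0,0,0,0]
    - [0.95,-0.68,-0.3,0,0,0,0]
    - [0.95,-0.68,-0.3,0,0,0,0]
    - [0.95,-0.68,-0.3,0,0,0,0]

```text
time: 16.18
tool_pos: [0.4593, -0.0052, 0.1784]
tool_rot: [0.002, 0.643, 0.766, -0.0]
contact_force: [0.1, -0.2, 1.1]
gripper_width: 0.95
```

carry_out:
  moves:
    - [0.95,-0.582,-0.255,0.125,0,0,0]
    - [0.95,-0.582,-0.255,0.125,0,0,0]
    - [0.95,-0.582,-0.255,0.125,0,0,0]
    - [0.95,-0.582,-0.255,0.125,0,0,0]
    - [0.95,-0.582,-0.255,0.125,0,0,0]
    - [0.95,-0.582,-0.255,0.125,0,0,0]
    - [0.95,-0.582,-0.255,0.125,0,0,0]
    - [0.95,-0.582,-0.255,0.125,0,0,0]

```text
time: 16.85
tool_pos: [0.4008, -0.2495, 0.1277]
tool_rot: [0.0, 0.643, 0.766, 0.001]
contact_force: [-0.4, -0.3, 0.6]
gripper_width: 0.954
```

Run:
```python
from h import *
plan(([.4017,-.2475,.12],1))
```

```text
t 16.85 pos [ 0.4008 -0.2495  0.1277] F [-0.4 -0.3  0.6] grip 0.954 tilt/yaw err [ 0.0014 -0.0003 -0.0068]
[0.4017, -0.2475, 0.12] -> [0.0046 0.003  0.0191] [ 0.0029 -0.0006 -0.0136] rows>= 0.2
```

Down to 0.046 and grip.

carry_out:
  moves:
    - [0.95,0.004,0.002,0.05,0,0,-0.013]
    - [0.95,0.004,0.002,0.11,0,0,-0.013]
    - [0.95,0.004,0.002,0.17,0,0,-0.013]
    - [0.95,0.004,0.002,0.203,0,0,-0.013]
    - [0.95,0.004,0.002,0.203,0,0,-0.013]
    - [0.95,0.004,0.002,0.203,0,0,-0.013]

```text
time: 17.35
tool_pos: [0.4026, -0.2445, 0.0469]
tool_rot: [0.0, 0.638, 0.77, 0.001]
contact_force: [-0.4, -0.7, 0.2]
gripper_width: 0.946
```

carry_out:
  moves:
    - [0,0,0,0,0,0,0]
    - [0,0,0,0,0,0,0]
    - [0,0,0,0,0,0,0]
    - [0,0,0,0,0,0,0]
    - [0,0,0,0,0,0,0]
    - [0,0,0,0,0,0,0]
    - [0,0,0,0,0,0,0]
    - [0,0,0,0,0,0,0]

```text
time: 18.02
tool_pos: [0.4032, -0.2468, 0.0489]
tool_rot: [0.002, 0.639, 0.769, 0.001]
contact_force: [-1.1, 1.0, 6.2]
gripper_width: 0.476
```

carry_out:
  moves:
    - [0,0,0,-0.05,0,0,0]
    - [0,0,0,-0.12,0,0,0]
    - [0,0,0,-0.2,0,0,0]
    - [0,0,0,-0.28,0,0,0]
    - [0,0,0,-0.34,0,0,0]
    - [0,0,0,-0.34,0,0,0]
    - [0,0,0,-0.34,0,0,0]

```text
time: 18.6
tool_pos: [0.4024, -0.2463, 0.1836]
tool_rot: [0.002, 0.639, 0.769, 0.001]
contact_force: [-1.2, -0.0, -4.6]
gripper_width: 0.475
```

Run:
```python
from h import *
plan(([.46,-.02,.18],1),([.5415,.2258,.16],1))
```

```text
t 18.6 pos [ 0.4024 -0.2463  0.1836] F [-1.2 -0.  -4.6] grip 0.475 tilt/yaw err [0.0038 0.0023 0.0039]
[0.46, -0.02, 0.18] -> [0.5294 0.2457 0.0086] [0.0075 0.0046 0.0077] rows>= 5.6
[0.5415, 0.2258, 0.16] -> [0.5676 0.3113 0.05  ] [-0. -0. -0.] rows>= 6.2
```

carry_out:
  moves:
    - [0,0.05,0.023,0,0.007,0.004,0.007]
    - [0,0.13,0.06,0,0.007,0.004,0.007]
    - [0,0.21,0.097,0,0.007,0.004,0.007]
    - [0,0.29,0.135,0.005,0.007,0.004,0.007]
    - [0,0.37,0.172,0.008,0.007,0.004,0.007]
    - [0,0.45,0.209,0.008,0.007,0.004,0.007]
    - [0,0.53,0.246,0.008,0.007,0.004,0.007]
    - [0,0.61,0.285,0.008,0.007,0.004,0.007]

```text
time: 19.27
tool_pos: [0.467, 0.0169, 0.1759]
tool_rot: [-0.003, 0.64, 0.768, -0.002]
contact_force: [1.0, -0.4, -4.3]
gripper_width: 0.475
```

Run:
```python
from h import *
plan(([.5415,.2258,.16],1))
```

```text
t 19.27 pos [0.467  0.0169 0.1759] F [ 1.  -0.4 -4.3] grip 0.475 tilt/yaw err [-0.0071 -0.0031  0.0004]
[0.5415, 0.2258, 0.16] -> [0.4799 0.2778 0.0392] [-0.0141 -0.0062  0.0008] rows>= 5.3
```

carry_out:
  moves:
    - [0,0.09,0.052,0,-0.012,-0.005,0]
    - [0,0.18,0.104,0,-0.012,-0.005,0]
    - [0,0.27,0.156,0.01,-0.012,-0.005,0]
    - [0,0.36,0.208,0.02,-0.012,-0.005,0]
    - [0,0.43,0.249,0.03,-0.012,-0.005,0]
    - [0,0.48,0.278,0.04,-0.012,-0.005,0]
    - [0,0.48,0.278,0.04,-0.012,-0.005,0]
    - [0,0.48,0.278,0.04,-0.012,-0.005,0]

```text
time: 19.93
tool_pos: [0.5414, 0.2242, 0.1594]
tool_rot: [-0.0, 0.639, 0.769, -0.002]
contact_force: [0.2, -1.2, -4.9]
gripper_width: 0.476
```

Run:
```python
from h import *
plan(([.5415,.2258,.095],1))
```

```text
t 19.93 pos [0.5414 0.2242 0.1594] F [ 0.2 -1.2 -4.9] grip 0.476 tilt/yaw err [-0.0029  0.0022  0.0027]
[0.5415, 0.2258, 0.095] -> [0.0043 0.0014 0.161 ] [-0.0057  0.0044  0.0054] rows>= 1.5
```

carry_out:
  moves:
    - [0,0.004,0.001,0.04,-0.005,0.004,0.005]
    - [0,0.004,0.001,0.08,-0.005,0.004,0.005]
    - [0,0.004,0.001,0.12,-0.005,0.004,0.005]
    - [0,0.004,0.001,0.155,-0.005,0.004,0.005]
    - [0,0.004,0.001,0.155,-0.005,0.004,0.005]
    - [0,0.004,0.001,0.155,-0.005,0.004,0.005]

```text
time: 20.43
tool_pos: [0.5426, 0.2243, 0.1]
tool_rot: [0.001, 0.641, 0.767, 0.001]
contact_force: [0.5, 0.4, -3.8]
gripper_width: 0.479
```

Run:
```python
from h import *
plan(([.5415,.2258,.051],1))
```

```text
t 20.43 pos [0.5426 0.2243 0.1   ] F [ 0.5  0.4 -3.8] grip 0.479 tilt/yaw err [ 0.0032 -0.0003 -0.0029]
[0.5415, 0.2258, 0.051] -> [ 0.0041 -0.0025  0.1225] [ 0.0063 -0.0006 -0.0058] rows>= 1.2
```

carry_out:
  moves:
    - [0,0.004,-0.002,0.03,0.004,0,0]
    - [0,0.004,-0.002,0.06,0.004,0,0]
    - [0,0.004,-0.002,0.09,0.004,0,0]
    - [0,0.004,-0.002,0.108,0.004,0,0]
    - [0,0.004,-0.002,0.112,0.004,0,0]
    - [0,0.004,-0.002,0.112,0.004,0,0]
    - [0,0.004,-0.002,0.112,0.004,0,0]

```text
time: 21.02
tool_pos: [0.5436, 0.2271, 0.0574]
tool_rot: [0.001, 0.641, 0.768, 0.002]
contact_force: [-0.1, -0.4, -4.2]
gripper_width: 0.478
```

carry_out:
  moves:
    - [0,0,0,0.004,0,0,0]
    - [0,0,0,0.008,0,0,0]
    - [0,0,0,0.008,0,0,0]

```text
time: 21.27
tool_pos: [0.5436, 0.227, 0.0543]
tool_rot: [0.002, 0.641, 0.768, 0.002]
contact_force: [-0.6, -0.2, -3.7]
gripper_width: 0.475
```

carry_out:
  moves:
    - [0,0,0,0.003,0,0,0]
    - [0,0,0,0.005,0,0,0]
    - [0,0,0,0.005,0,0,0]

```text
time: 21.52
tool_pos: [0.5433, 0.227, 0.052]
tool_rot: [0.001, 0.641, 0.768, 0.002]
contact_force: [0.4, -0.4, -4.8]
gripper_width: 0.479
```

carry_out:
  moves:
    - [0,0,0,0.003,0,0,0]
    - [0,0,0,0.005,0,0,0]
    - [0,0,0,0.005,0,0,0]

```text
time: 21.77
tool_pos: [0.5436, 0.2271, 0.0509]
tool_rot: [0.001, 0.641, 0.768, 0.002]
contact_force: [-2.3, -1.2, 1.4]
gripper_width: 0.482
```

Contact. Release, lift, go to socket 51.

carry_out:
  moves:
    - [0.7,0,0,0,0,0,0]
    - [0.8,0,0,0,0,0,0]
    - [0.9,0,0,0,0,0,0]
    - [1,0,0,0,0,0,0]
    - [1,0,0,-0.04,0,0,0]
    - [1,0,0,-0.12,0,0,0]
    - [1,0,0,-0.22,0,0,0]
    - [1,0,0,-0.32,0,0,0]

```text
time: 22.43
tool_pos: [0.542, 0.2265, 0.1785]
tool_rot: [0.001, 0.641, 0.768, 0.001]
contact_force: [1.7, 0.2, -0.3]
gripper_width: 0.998
```

Run:
```python
from h import *
plan(([.5699,-.135,.15],1))
import cv2
a=cv2.resize(manip.grab_frame("side")[60:310,190:390,::-1],None,fx=2.4,fy=2.4,interpolation=2)
cv2.imwrite("pics/s6.png",cv2.convertScaleAbs(a,alpha=1.6,beta=10))
```

```text
t 22.43 pos [0.542  0.2265 0.1785] F [ 1.7  0.2 -0.3] grip 0.998 tilt/yaw err [ 0.0031 -0.0005 -0.0019]
[0.5699, -0.135, 0.15] -> [-0.9018 -0.0928  0.0705] [ 0.0062 -0.0011 -0.0039] rows>= 8.7
```

View pics/s6.png

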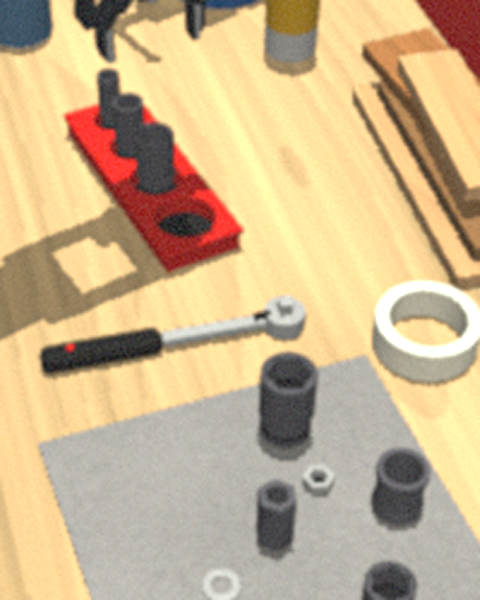

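Three sockets stand upright in their wells at (108,98), (128,126) and (155,158), and the 51 is still on the mat at (288,400). Now to fetch it.

carry_out:
  moves:
    - [1,-0.9,-0.093,0.07,0.005,0,0]
    - [1,-0.9,-0.093,0.07,0.005,0,0]
    - [1,-0.9,-0.093,0.07,0.005,0,0]
    - [1,-0.9,-0.093,0.07,0.005,0,0]
    - [1,-0.9,-0.093,0.07,0.005,0,0]
    - [1,-0.9,-0.093,0.07,0.005,0,0]
    - [1,-0.9,-0.093,0.07,0.005,0,0]
    - [1,-0.9,-0.093,0.07,0.005,0,0]

```text
time: 23.15
tool_pos: [0.5683, -0.1067, 0.1521]
tool_rot: [0.001, 0.641, 0.768, 0.002]
contact_force: [0.1, 0.4, -0.1]
gripper_width: 0.999
```

carry_out:
  moves:
    - [1,0,0,0,0,0,0]
    - [1,0,0,0,0,0,0]

```text
time: 23.32
tool_pos: [0.5683, -0.1066, 0.1517]
tool_rot: [0.0, 0.642, 0.766, 0.001]
contact_force: [0.0, 1.0, -0.5]
gripper_width: 1.0
```

Run:
```python
from h import *
plan(([.5699,-.135,.12],1))
```

```text
t 23.32 pos [ 0.5683 -0.1066  0.1517] F [ 0.   1.  -0.5] grip 1.0 tilt/yaw err [ 0.0028 -0.0011 -0.006 ]
[0.5699, -0.135, 0.12] -> [-0.0708 -0.0086  0.0792] [ 0.0055 -0.0021 -0.012 ] rows>= 1.0
```

carry_out:
  moves:
    - [1,-0.071,-0.009,0,0.004,0,-0.012]
    - [1,-0.071,-0.009,0,0.004,0,-0.012]
    - [1,-0.071,-0.009,0.04,0.004,0,-0.012]
    - [1,-0.071,-0.009,0.07,0.004,0,-0.012]
    - [1,-0.071,-0.009,0.07,0.004,0,-0.012]

```text
time: 23.73
tool_pos: [0.568, -0.131, 0.1205]
tool_rot: [-0.003, 0.638, 0.77, -0.0]
contact_force: [0.1, 0.7, -0.8]
gripper_width: 1.002
```

Run:
```python
from h import *
plan(([.5699,-.135,.047],1))
```

```text
t 23.73 pos [ 0.568  -0.131   0.1205] F [ 0.1  0.7 -0.8] grip 1.002 tilt/yaw err [-0.004  -0.004   0.0055]
[0.5699, -0.135, 0.047] -> [-0.0115  0.0036  0.1837] [-0.0081 -0.0081  0.011 ] rows>= 1.8
```

carry_out:
  moves:
    - [1,-0.01,0.003,0.02,-0.006,-0.006,0.005]
    - [1,-0.01,0.003,0.06,-0.006,-0.006,0.005]
    - [1,-0.01,0.003,0.1,-0.006,-0.006,0.005]
    - [1,-0.01,0.003,0.14,-0.006,-0.006,0.005]
    - [1,-0.01,0.003,0.175,-0.006,-0.006,0.005]
    - [1,-0.01,0.003,0.183,-0.006,-0.006,0.005]
    - [1,-0.01,0.003,0.183,-0.006,-0.006,0.005]

```text
time: 24.32
tool_pos: [0.571, -0.1362, 0.0493]
tool_rot: [0.001, 0.639, 0.769, 0.0]
contact_force: [0.4, -0.1, 0.8]
gripper_width: 0.998
```

carry_out:
  moves:
    - [0,0,0,0,0,0,0]
    - [0,0,0,0,0,0,0]
    - [0,0,0,0,0,0,0]
    - [0,0,0,0,0,0,0]
    - [0,0,0,0,0,0,0]
    - [0,0,0,0,0,0,0]
    - [0,0,0,0,0,0,0]

```text
time: 24.9
tool_pos: [0.5726, -0.1372, 0.0524]
tool_rot: [0.003, 0.64, 0.769, 0.001]
contact_force: [-2.8, -0.5, 5.3]
gripper_width: 0.576
```

carry_out:
  moves:
    - [0,0,0,-0.04,0,0,0]
    - [0,0,0,-0.1,0,0,0]
    - [0,0,0,-0.17,0,0,0]
    - [0,0,0,-0.24,0,0,0]
    - [0,0,0,-0.3,0,0,0]
    - [0,0,0,-0.34,0,0,0]
    - [0,0,0,-0.34,0,0,0]
    - [0,0,0,-0.34,0,0,0]

```text
time: 25.57
tool_pos: [0.5711, -0.1365, 0.1862]
tool_rot: [0.002, 0.64, 0.769, 0.001]
contact_force: [-0.6, -0.1, -7.0]
gripper_width: 0.581
```

Run:
```python
from h import *
plan(([.5544,.1555,.18],1))
```

```text
t 25.57 pos [ 0.5711 -0.1365  0.1862] F [-0.6 -0.1 -7. ] grip 0.581 tilt/yaw err [0.004  0.0023 0.0016]
[0.5544, 0.1555, 0.18] -> [0.7254 0.0916 0.0143] [0.0079 0.0046 0.0031] rows>= 7.0
```

carry_out:
  moves:
    - [0,0.05,0.006,0,0,0,0]
    - [0,0.12,0.015,0,0,0,0]
    - [0,0.19,0.024,0,0,0,0]
    - [0,0.26,0.033,0,0,0,0]
    - [0,0.33,0.042,0,0,0,0]
    - [0,0.4,0.05,0,0,0,0]
    - [0,0.46,0.058,0,0,0,0]
    - [0,0.5,0.063,0,0,0,0]

```text
time: 26.23
tool_pos: [0.5573, 0.0671, 0.1824]
tool_rot: [-0.001, 0.639, 0.769, -0.001]
contact_force: [-0.1, -0.6, -5.9]
gripper_width: 0.581
```

Run:
```python
from h import *
plan(([.5544,.1555,.16],1))
```

```text
t 26.23 pos [0.5573 0.0671 0.1824] F [-0.1 -0.6 -5.9] grip 0.581 tilt/yaw err [-0.002   0.      0.0032]
[0.5544, 0.1555, 0.16] -> [0.2186 0.0336 0.0559] [-0.0041  0.0001  0.0063] rows>= 2.2
```

carry_out:
  moves:
    - [0,0.06,0.009,0,0,0,0]
    - [0,0.12,0.018,0.01,0,0,0.005]
    - [0,0.18,0.027,0.03,0,0,0.005]
    - [0,0.218,0.034,0.056,0,0,0.005]
    - [0,0.218,0.034,0.056,0,0,0.005]
    - [0,0.218,0.034,0.1,0,0,0.005]
    - [0,0.218,0.034,0.15,0,0,0.005]
    - [0,0.218,0.034,0.15,0,0,0.005]

```text
time: 26.9
tool_pos: [0.5527, 0.1517, 0.1189]
tool_rot: [-0.002, 0.64, 0.768, -0.004]
contact_force: [-2.9, -0.5, -8.3]
gripper_width: 0.586
```

Run:
```python
from h import *
plan(([.5544,.1555,.0544],1))
```

```text
t 26.9 pos [0.5527 0.1517 0.1189] F [-2.9 -0.5 -8.3] grip 0.586 tilt/yaw err [-0.009   0.0022 -0.0009]
[0.5544, 0.1555, 0.0544] -> [0.0088 0.0072 0.1613] [-0.018   0.0043 -0.0019] rows>= 1.6
```

carry_out:
  moves:
    - [0,0.009,0.005,0,-0.008,0.004,0]
    - [0,0.009,0.005,0.02,-0.008,0.004,0]
    - [0,0.009,0.005,0.05,-0.008,0.004,0]
    - [0,0.009,0.005,0.05,-0.008,0.004,0]
    - [0,0.009,0.005,0.05,-0.008,0.004,0]

```text
time: 27.32
tool_pos: [0.5581, 0.1564, 0.1052]
tool_rot: [0.002, 0.641, 0.768, 0.002]
contact_force: [0.4, -0.3, -6.5]
gripper_width: 0.575
```

Run:
```python
from h import *
plan(([.5544,.1555,.0544],1))
```

```text
t 27.32 pos [0.5581 0.1564 0.1052] F [ 0.4 -0.3 -6.5] grip 0.575 tilt/yaw err [ 0.0056  0.0002 -0.0011]
[0.5544, 0.1555, 0.0544] -> [-0.0006 -0.0103  0.127 ] [ 0.0112  0.0004 -0.0023] rows>= 1.2
```

carry_out:
  moves:
    - [0,0,-0.007,0,0.005,0,0]
    - [0,0,-0.007,0.03,0.005,0,0]
    - [0,0,-0.007,0.06,0.005,0,0]
    - [0,0,-0.007,0.09,0.005,0,0]
    - [0,0,-0.007,0.112,0.005,0,0]
    - [0,0,-0.007,0.116,0.005,0,0]
    - [0,0,-0.007,0.116,0.005,0,0]
    - [0,0,-0.007,0.116,0.005,0,0]

```text
time: 27.98
tool_pos: [0.5566, 0.1563, 0.0597]
tool_rot: [0.002, 0.64, 0.768, 0.002]
contact_force: [1.4, -0.5, -6.1]
gripper_width: 0.581
```

carry_out:
  moves:
    - [0,0,0,0.003,0,0,0]
    - [0,0,0,0.006,0,0,0]
    - [0,0,0,0.006,0,0,0]

```text
time: 28.23
tool_pos: [0.5568, 0.1563, 0.0579]
tool_rot: [0.002, 0.64, 0.768, 0.002]
contact_force: [-0.2, -0.3, -6.4]
gripper_width: 0.579
```

carry_out:
  moves:
    - [0,0,0,0.003,0,0,0]
    - [0,0,0,0.004,0,0,0]
    - [0,0,0,0.004,0,0,0]

```text
time: 28.48
tool_pos: [0.5564, 0.1562, 0.0558]
tool_rot: [0.002, 0.641, 0.768, 0.002]
contact_force: [-0.2, 0.4, -5.7]
gripper_width: 0.579
```

carry_out:
  moves:
    - [0,0,0,0.003,0,0,0]
    - [0,0,0,0.005,0,0,0]
    - [0,0,0,0.005,0,0,0]

```text
time: 28.73
tool_pos: [0.5567, 0.1563, 0.0545]
tool_rot: [0.002, 0.64, 0.768, 0.002]
contact_force: [-2.2, 0.6, -2.0]
gripper_width: 0.581
```

carry_out:
  moves:
    - [0,0,0,0.002,0,0,0]
    - [0,0,0,0.002,0,0,0]

```text
time: 28.9
tool_pos: [0.5568, 0.1563, 0.0545]
tool_rot: [0.002, 0.64, 0.768, 0.002]
contact_force: [-4.5, -0.8, 4.2]
gripper_width: 0.584
```

carry_out:
  moves:
    - [0.75,0,0,0,0,0,0]
    - [0.85,0,0,0,0,0,0]
    - [1,0,0,0,0,0,0]
    - [1,0,0,0,0,0,0]
    - [1,0,0,-0.04,0,0,0]
    - [1,0,0,-0.12,0,0,0]
    - [1,0,0,-0.22,0,0,0]
    - [1,0,0,-0.36,0,0,0]

```text
time: 29.57
tool_pos: [0.5548, 0.156, 0.1827]
tool_rot: [0.001, 0.641, 0.768, 0.001]
contact_force: [1.0, -0.3, -0.3]
gripper_width: 0.998
```

carry_out:
  moves:
    - [1,0,-0.2,-0.05,0,0,0]
    - [1,0,-0.2,-0.05,0,0,0]
    - [1,0,-0.2,-0.05,0,0,0]
    - [1,0,-0.2,-0.05,0,0,0]
    - [1,0,-0.2,-0.05,0,0,0]

```text
time: 29.98
tool_pos: [0.4774, 0.1418, 0.2027]
tool_rot: [0.002, 0.641, 0.768, 0.003]
contact_force: [0.4, 1.0, -0.3]
gripper_width: 0.998
```

Run:
```python
from h import *
import cv2
plan()
a=cv2.resize(manip.grab_frame("side")[60:330,190:410,::-1],None,fx=2.2,fy=2.2,interpolation=2)
cv2.imwrite("pics/s7.png",cv2.convertScaleAbs(a,alpha=1.6,beta=10))
a=cv2.resize(manip.grab_frame("top")[140:280,105:410,::-1],None,fx=2.6,fy=2.6,interpolation=2)
cv2.imwrite("pics/t7.png",cv2.convertScaleAbs(a,alpha=1.6,beta=10))
```

```text
t 29.98 pos [0.4774 0.1418 0.2027] F [ 0.4  1.  -0.3] grip 0.998 tilt/yaw err [ 0.007   0.0003 -0.001 ]
```

View pics/s7.png

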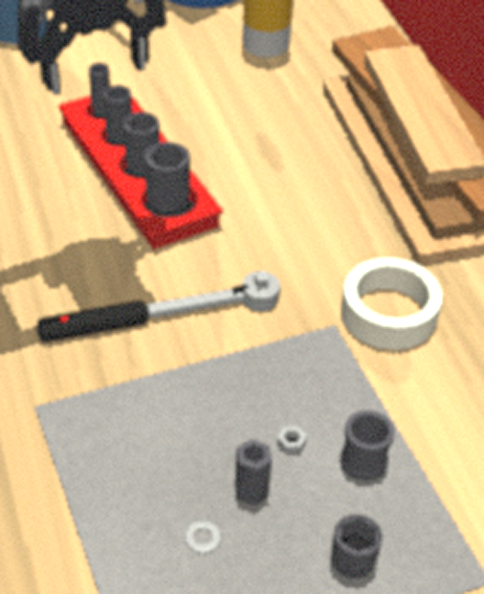

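View pics/t7.png

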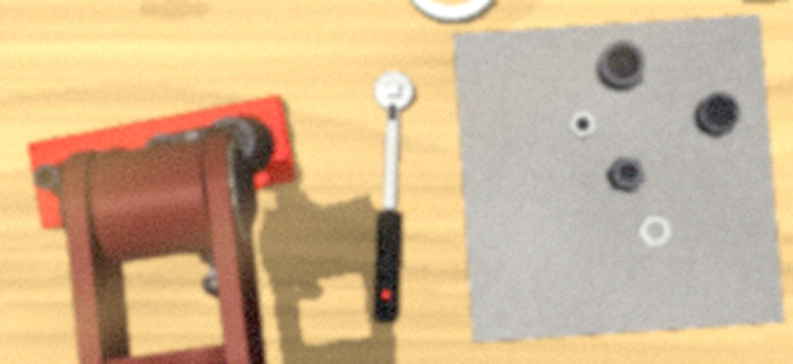

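All four sockets stand upright in the tray, growing in size along the row (side crop (100,90) to (168,180)). The look-alikes are unmoved on the mat and the gripper is clear, so I'm handing in.

```bash
python3 -c "
from plant import manip
print(manip.job_done())"
```

```text
the job is handed in; nothing more can be done
None
```

I put all four deep sockets (26, 34, 42 and 51) into their own wells, mouth up, in order from smallest to largest. I lowered each one until the wrist force showed it touching the well floor, then released it. The job was handed in at about 30 s of robot time.

**Last checks:**
- **Sockets:** the final side picture shows all four upright in the tray.
- **Look-alikes:** the short socket, coupling nut and pipe coupling still stand where they were on the mat. The purple coupling is outside the final crops, but I never went near it.
- **Forces and gripper:** no force reading I saw went above about 10 N, and the gripper was open and clear at the end.
- **What the top view missed:** the arm hid most of the tray in the final top picture, so the check on the placed sockets rests on the side camera.
- **Arm accuracy:** the measured arm position was often a few millimetres off target after a move, and up to about 25 mm short after long moves. I corrected for this before each grasp and each placing.

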